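Index the ferrule press to its third die and press

ROBOT

A 7-joint arm with a two-finger parallel gripper is mounted at the origin on the work surface. World frame = base frame: x ahead of the robot, y to its left, z up, the work surface at z = 0. Lengths are in mm, angles in rad, forces in N, time in s.
With the tool pointing down it reaches from about 425 to 800 mm from the base axis. Payload 8.3 kg.
Tool frame: the origin (TCP) lies midway between the tips of the shut fingers; the grasp point (between the pads) lies 19 mm behind it; z points along the fingers, y is the direction in which the jaws open and shut (so a half turn about z gives the same grasp; the last joint's range is limited). The gripper opens to 85 mm and grips with 20 to 120 N. Pads are 22 mm wide; open, the fingers measure 114 mm over their backs; the gripper's body (76 mm by 85 mm) begins 54 mm behind the grasp point. The pads swing forward as they close: fully open they stand 13 mm farther back than shut.
Start: joints at [-1.386, 0.383, 0.016, 1.37, -0.006, 1.388, -0.046], TCP at [153.243, 605.904, 231.279] pointing down, gripper open.
Joint ranges: [-2.95, 2.95], [-0.25, 2.06], [-1.52, 1.56], [0.18, 2.33], [-1.44, 4.58], [0.02, 2.06], [-3.01, 3.01]. Speed limits (rad/s): [2.39, 2.39, 3.01, 3.01, 3.14, 3.14, 3.14].

INTERFACE

Orientations are given as a unit quaternion [x, y, z, w].
In Python, from station import * gives the robot as it stands.
- The arm moves only by the tool drive_tool, never from a script. Its argument "motion" is a list of rows, each a list of 7 numbers: the turn, a rotation vector about the tool's x, y, z in rad, then the shift along the tool's x, y, z in m, then the closure, from 0 (fully open) to 1 (shut). In form: [[rx, ry, rz, dx, dy, dz, hand], ...]. A call has 1 to 8 rows; each row is the pose to reach, as a shift and turn from the pose measured when the call began, along the tool's axes at that moment; what a row does not reach only later rows make up. A row lasts 1/10 s, in which the tool goes at most 50 mm and 8.59 degrees, less where a joint would pass 70% of its speed; a pose out of reach is approached as far as the arm can. A call with a gripper value outside its range is refused whole. The fingers move at their own pace and stop on an object; the grip force is fixed at half the most. Time passes only in rows, so rows that repeat a pose let the fingers close. It gives the time, the measured TCP pose, the force and the opening at its end, in the units of the state.
- read_state(): the state, without advancing time (a new reading comes with each control period).
- get_image(name): name is "side" or "top" or "wrist"; returns (picture, depth): 480x640x3 uint8, red, green, blue; 480x640 float32, mm along the optical axis (not along the pixel's ray), 0 where there is no reading.
- get_calibration(name): a dict with "fx", "fy", "cx", "cy" (pixels), "R" (3x3) and "t" (3): a world point X has camera coordinates R X + t. Camera axes: x right, y down, z forward; pixel columns grow to the right and rows downward; lengths in mm; the calibration is good to about 2 mm. A picture is of the moment at which its call begins: read the wrist's pose just before it. get_calibration takes no time and is no camera call; for the wrist camera it gives the pose at the moment of the call.
- sign_off(): hands the job in, once; it reports no verdict.
The state is a dict: "time": time; "q": joint angles; "dq": joint speeds; "effort": joint torques, N m; "eef_pos": TCP position; "tcp_rot": TCP orientation; "contact_force": force on the tool from outside, world axes, zero at the start; "wrist_torque": the same for the moment, N m; "finger_gap": opening from 0.0 (shut) to 1.0 (fully open).
Only numpy, scipy, OpenCV 4.12 (cv2) and the standard library are available. Lean on these libraries where they do the work, as an engineer would, in place of code of your own. Each camera call takes 0.05 s, during which the arm holds its last target.

TASK

Push the press's die turret round clockwise (seen from above) by its pegs, gently and click by click, until the third die after the square blanked station has clicked in under the ram, without going past it. Then press the ram's knob straight down until it bears firmly on the anvil hidden below, keep about 18 N on it for a good second (never over 27 N), and let the ram spring back up. Leave the tape measure, can and carton where they are.

Things in the scene. Friction and masses are not known exactly. Their poses are not given: they have to be found in the camera images.
- hub (a point): Top centre of the turret's hub, on its upright turning axis, 74 mm above the counter. The turret is an aluminium disc 176 mm across, top face 18 mm below this point, on a drum 180 mm across. Six stations, 60 degrees apart, 60 mm from the axis: one closed by a dark square block, five open dies (steel collars 28 mm across, 6 mm high). A spring detent holds each station under the ram.
- peg (a point): Top centre of one of six like upright steel pegs on the turret, 10 mm thick, 45 mm high, tops 101 mm above the counter, 80 mm from the axis, midway between stations (30 degrees either side of each). Push them sideways with closed fingers: a click takes about 4 to 7 N, most at its start, nothing after 30 degrees, then the turret springs the other 30 on by itself. Over 40 N damages it.
- blank (a point): Centre of the top of the blanked station's square block (22 mm square, 12 mm high, top 68 mm above the counter). Seen from above the dies are counted anticlockwise from it: die 1 at 60 degrees, die 2 at 120, die 3 at 180. So clockwise clicks bring die 1, then 2, then 3 under the ram. At the start the block, die 1 or die 2 is under the ram; rarely the turret rests half-way between clicks.
- die3 (a point): Centre of the top of the third die, straight across the hub from the square block, 60 mm from the axis, 62 mm above the counter. It has to click in under the ram.
- die4 (a point): Centre of the top of the fourth die, the next one after the third. It must not come near the ram.
- ram_knob (a point): Centre of the flat top of the ram's round black knob, 40 mm across, 18 mm high, 228 mm above the counter with the ram up. It goes straight down when pressed; a return spring pushes back with 3 N at the top, 5 N lower down, and lifts it when let go. Do not press it unless the third die is under the ram. More than 27 N breaks the die; a firm push is over 12 N for half a second.
- ram_nose (a point): Lower end of the ram, an upright 18 mm rod 60 mm from the turret's axis, over the station in use; 75 mm above the counter when up. 23 to 33 mm down (unknown, differs every time) it meets the sprung anvil hidden in the press, which then resists with about 4 N more per mm.
- bracket_top (a point): Centre of the top of the fixed grey arm that carries the ram, 165 mm above the counter. The arm is 50 mm wide, 40 mm high and reaches from 40 to 140 mm from the turret's axis, on a column 50 mm wide at its outer end. Site x points outwards from the turret's axis.
- tape: Bystander: yellow tape measure standing on the counter, 65 x 30 mm and 62 mm high; origin at the centre of its underside.
- drier: Bystander: plain aluminium can, 54 mm in diameter, 150 mm high; origin at the centre of its underside.
- carton: Bystander: small closed cardboard carton, 110 x 80 mm and 60 mm high; origin at the centre of its underside.

How it is judged:
By the outcome, as a careful person would: the job done as asked, in the order asked, and still so for the second after the job is handed in, with the robot touching nothing.
It also fails if it takes over 67 s, if anything falls off the work surface, if the arm or the gripper's body presses on something with over 40 N, if the wrist force passes 120 N, or if a joint passes its speed limit or range.

## Working session

There is one attempt and no reset: what is moved stays moved. The work goes in short steps, Python scripts to look and compute and a tool call to move; the robot and the scene stay as the last step left them, time stands still between calls to the robot, and variables do not carry over. Pictures are saved under pics/ and viewed, and the job is handed in when it is done.

Besides the shell and the picture viewer there is one more tool, called after "Emit:" as name([rows], argument=value, ...), one row to a line, values as JSON. drive_tool: Moves the arm, as the interface text tells. Its arguments: {"type":"object","properties":{"motion":{"type":"array"}},"required":["motion"]}

```bash
ls; mkdir -p pics; python3 - <<'E'
from station import *
import cv2,numpy as np
print(read_state())
for n in ["side","top"]:
    p,d=get_image(n); cv2.imwrite(f"pics/{n}0.png",p[:,:,::-1]); np.save(f"{n}0.npy",d)
    c=get_calibration(n); print(n,c); np.save(f"{n}_c.npy",c,allow_pickle=True)
E
```

```text
pics
{'time': 0.0, 'q': array([-1.38591847,  0.38424292,  0.01636599,  1.37115934, -0.00629088,
        1.38819161, -0.04649   ]), 'dq': array([-1.40636696e-06, -4.52660466e-04, -1.44642815e-04,  3.92430010e-04,
       -1.73097852e-03,  9.04189714e-04, -1.73029257e-04]), 'effort': array([ 6.42628238e-04, -6.27588201e+01,  8.44609570e-01, -3.71837533e+01,
        1.64975622e-02,  1.38453604e-02, -7.69922707e-06]), 'eef_pos': array([153.12221744, 605.434849  , 230.27348503]), 'tcp_rot': array([ 1.23531120e-01,  9.92340219e-01, -9.70757789e-04, -1.00002399e-04]), 'contact_force': array([1.74802355e-02, 7.60027087e-01, 3.33883322e-04]), 'wrist_torque': array([ 0.01626149,  0.03077408, -0.02610483]), 'finger_gap': 1.0021740313526957}
side {'fx': 487.76955534210373, 'fy': 487.76955534210373, 'cx': 311.3303522470586, 'cy': 241.49015579784813, 'R': array([[ 0.92830317, -0.37144766,  0.01672876],
       [-0.19074269, -0.51434957, -0.83609912],
       [ 0.31917149,  0.77296258, -0.54832326]]), 't': array([-539.32873445,  264.8747724 ,  772.28290406])}
top {'fx': 476.7242511147286, 'fy': 476.7242511147286, 'cx': 323.3477603501575, 'cy': 234.88247082220713, 'R': array([[ 0.02635798, -0.99964419, -0.00409227],
       [-0.97097814, -0.02462825, -0.23789681],
       [ 0.23771138,  0.01024399, -0.97128181]]), 't': array([  17.48244727,  609.1679445 , 1037.67307193])}
```

View pics/side0.png

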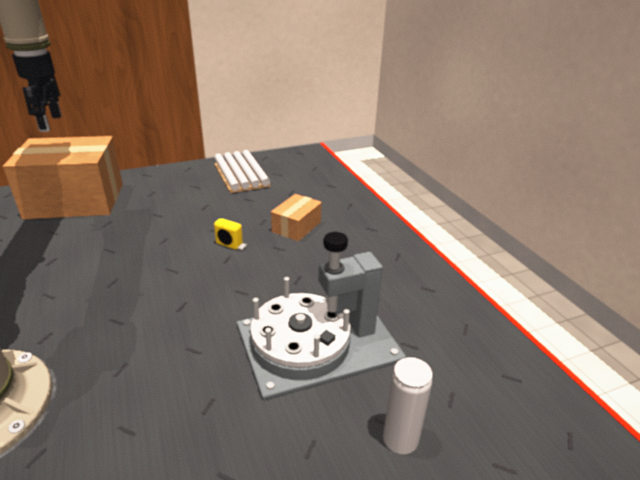

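View pics/top0.png

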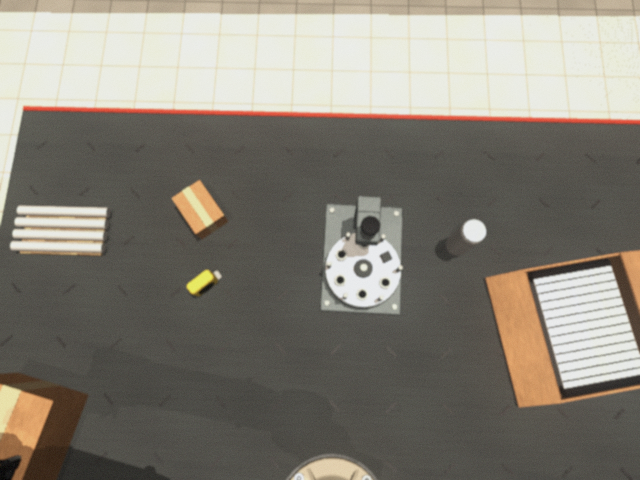

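```bash
cat > h.py <<'E'
import numpy as np,cv2
def proj(c,X):
    p=c["R"]@np.array(X,float)+c["t"]; return np.array([c["fx"]*p[0]/p[2]+c["cx"],c["fy"]*p[1]/p[2]+c["cy"]])
def atz(c,u,v,z):
    r=c["R"].T@np.array([(u-c["cx"])/c["fx"],(v-c["cy"])/c["fy"],1]); o=-c["R"].T@c["t"]
    return o+r*(z-o[2])/r[2]
def crop(img,x0,y0,w,h,k): return cv2.resize(img[y0:y0+h,x0:x0+w],None,fx=k,fy=k,interpolation=cv2.INTER_CUBIC)
E
python3 - <<'E'
from h import *
t=cv2.imread("pics/top0.png"); s=cv2.imread("pics/side0.png")
cv2.imwrite("pics/top0c.png",crop(t,310,190,110,130,4.6)[:600]); cv2.imwrite("pics/side0c.png",crop(s,230,225,180,150,4))
E
```

```text
(no output)
```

View pics/top0c.png

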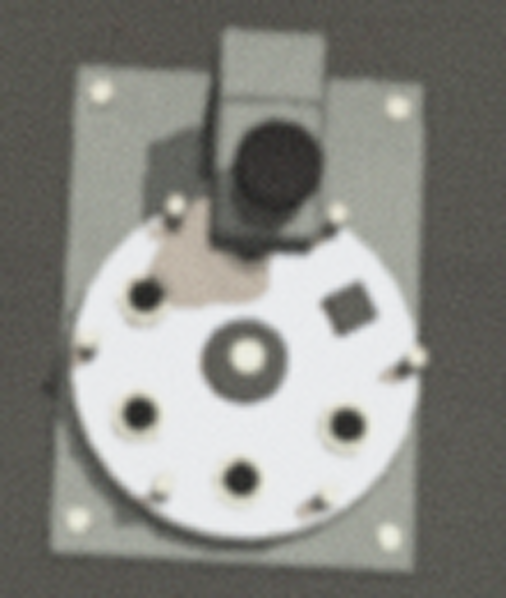

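View pics/side0c.png

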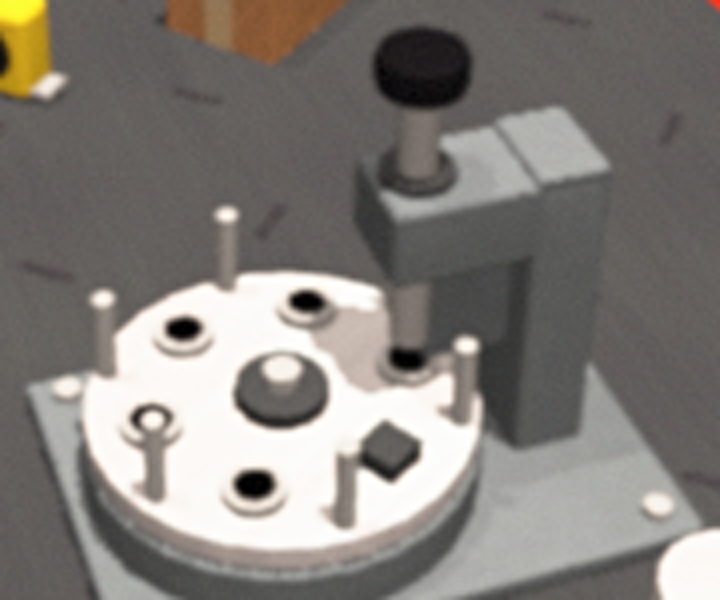

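```bash
python3 - <<'E'
from h import *
c=np.load("top_c.npy",allow_pickle=True).item(); s=np.load("side_c.npy",allow_pickle=True).item()
f=lambda p,z,:atz(c,310+p[0]/4.6,190+p[1]/4.6,z)
g=lambda p,z,:atz(s,230+p[0]/4,225+p[1]/4,z)
def fitc(P):
    P=np.array(P)[:,:2];A=np.c_[2*P,np.ones(len(P))];x=np.linalg.lstsq(A,(P**2).sum(1),rcond=None)[0];return x[:2],np.sqrt(x[2]+x[:2]@x[:2])
hub=f((246,355),74);print("hub",hub, "side",g((283,365),74))
pg=[f(p,101) for p in [(176,204),(338,213),(418,356),(325,492),(160,486),(86,340)]]
print("pegfit",fitc(pg))
h2=fitc(pg)[0]
for p in pg: d=p[:2]-h2;print("peg",p[:2].round(1),np.hypot(*d).round(1),np.degrees(np.arctan2(d[1],d[0])).round(1))
pgs=[g(p,101) for p in [(226,214),(102,299),(153,422),(347,449),(466,345)]]
hs=fitc(pgs);print("side pegfit",hs)
for p in pgs: d=p[:2]-hs[0];print("peg",p[:2].round(1),np.hypot(*d).round(1),np.degrees(np.arctan2(d[1],d[0])).round(1))
for n,p,z in [("blk",(349,308),68),("d",(146,295),62),("d",(139,412),62),("d",(240,479),62),("d",(347,425),62),("knob",(277,160),228)]:
    q=f(p,z);d=q[:2]-h2;print(n,q[:2].round(1),np.hypot(*d).round(1),np.degrees(np.arctan2(d[1],d[0])).round(1))
print("knob side",g((423,57),228))
d=np.load("top0.npy"); print("depth"); 
for u,v in [(370,225),(363,267),(369,205),(355,290)]:
    z=d[v,u]; X=c["R"].T@(np.array([(u-c["cx"])/c["fx"]*z,(v-c["cy"])/c["fy"]*z,z])-c["t"]);print(u,v,X.round(1))
E
```

```text
hub [534.58814332 -60.69692837  74.        ] side [535.87109914 -59.37256719  74.        ]
pegfit (array([534.13509466, -60.89281432]), np.float64(80.12023543285218))
peg [604.5 -23.6] 79.6 27.9
peg [ 601.9 -103.5] 80.1 -32.2
peg [ 531.5 -142.1] 81.2 -91.9
peg [464.4 -96.8] 78.4 -152.7
peg [465.2 -17.9] 81.2 148.0
peg [535.2  19.2] 80.1 89.2
side pegfit (array([534.0880132 , -61.98824385]), np.float64(80.13138898466335))
peg [537.1  18.5] 80.5 87.9
peg [466.4 -19.7] 79.8 148.0
peg [ 464.  -100.6] 80.0 -151.2
peg [ 531.4 -142.6] 80.6 -91.9
peg [ 602.3 -103.2] 79.7 -31.1
blk [ 560.9 -112.8] 58.4 -62.7
d [566.2 -10.7] 59.5 57.4
d [506.4  -8.3] 59.5 117.8
d [474.2 -59. ] 59.9 178.2
d [ 502.6 -112.3] 60.3 -121.6
knob [594.  -61.9] 59.8 -0.9
knob side [591.86146451 -68.14577039 228.        ]
depth
370 225 [593.8 -61.5 227.1]
363 267 [535.1 -59.7  73. ]
369 205 [654.2 -64.5 168.4]
355 290 [484.2 -43.   54.8]
```

```bash
cat >> h.py <<'E'
from scipy.spatial.transform import Rotation as Ro
hub=np.array([534.3,-61.3])
def rows(st,pos,yangle=None):
    """shift (m) and turn from the current pose to world TCP pos with tool pointing down, tool y at yangle deg"""
    R0=Ro.from_quat(st["tcp_rot"]); d=R0.inv().apply(np.array(pos,float)-st["eef_pos"])/1000
    if yangle is None: rv=np.zeros(3)
    else:
        a=np.radians(yangle); y=np.array([np.cos(a),np.sin(a),0]); z=np.array([0,0,-1.]); x=np.cross(y,z)
        rv=(R0.inv()*Ro.from_matrix(np.c_[x,y,z])).as_rotvec()
    return np.r_[rv,d].round(4)
E
python3 - <<'E'
from h import *; from station import *
st=read_state(); c=get_calibration("top")
d=np.load("top0.npy")
for n,(u,v) in dict(box=(40,410),box2=(10,400),tape=(200,283),carton=(198,208),can=(473,232)).items():
    z=d[v,u]; print(n,(c["R"].T@(np.array([(u-c["cx"])/c["fx"]*z,(v-c["cy"])/c["fy"]*z,z])-c["t"])).round(1))
print(st["tcp_rot"])
for p,a in [((300,480,240),30),((430,250,240),-10),((452,-41,240),-47)]: print(p,rows(st,p,a))
E
```

```text
box [216.8 586.  152. ]
box2 [233.6 651.3 148.6]
tape [489.8 313.5  64.5]
carton [670.2 335.1  61. ]
can [ 604.4 -291.4  150.2]
[ 1.23558214e-01  9.92336913e-01 -9.00299615e-04 -9.53438079e-05]
(300, 480, 240) [-0.0017  0.0008  0.7994 -0.1731 -0.0856 -0.0095]
(430, 250, 240) [-1.4000e-03  1.4000e-03  1.4976e+00 -3.5560e-01 -2.7670e-01 -9.1000e-03]
(452, -41, 240) [-1.0000e-03  2.0000e-03  2.1434e+00 -4.4820e-01 -5.5350e-01 -8.6000e-03]
```

Emit:
drive_tool([
  [0,0,0.15,-0.04,-0.02,-0.01,1],
  [0,0,0.29,-0.08,-0.04,-0.01,1],
  [0,0,0.43,-0.12,-0.06,-0.01,1],
  [0,0,0.57,-0.16,-0.085,-0.01,1],
  [0,0,0.71,-0.195,-0.115,-0.01,1],
  [0,0,0.85,-0.23,-0.145,-0.01,1],
  [0,0,0.99,-0.265,-0.18,-0.01,1],
  [0,0,1.13,-0.295,-0.21,-0.01,1],
])

```text
time: 0.9
eef_pos: [388.7, 326.8, 240.5]
tcp_rot: [0.638, 0.77, -0.001, 0.0]
contact_force: [1.5, 0.2, 0.8]
finger_gap: 0.003
```

```bash
python3 - <<'E'
from h import *; from station import *
st=read_state(); print(st["time"],st["eef_pos"],st["q"].round(2),st["finger_gap"])
for p,a in [((430,250,240),-10),((452,-41,240),-47)]: print(p,rows(st,p,a))
E
```

```text
0.9 [388.7429759  326.84718413 240.51271299] [-1.08  0.12  0.35  1.68 -0.04  1.34 -0.54] 0.002857330136986394
(430, 250, 240) [-0.0007  0.0023  0.3603 -0.0831  0.0264  0.0007]
(452, -41, 240) [ 1.0000e-04  2.4000e-03  1.0061e+00 -3.7320e-01 -5.8000e-03  1.3000e-03]
```

Emit:
drive_tool([
  [0,0,0.14,-0.047,0.013,0.0,1],
  [0,0,0.28,-0.094,0.02,0.0,1],
  [0,0,0.42,-0.14,0.02,0.0,1],
  [0,0,0.56,-0.188,0.017,0.0,1],
  [0,0,0.7,-0.235,0.012,0.0,1],
  [0,0,0.84,-0.282,0.006,0.0,1],
  [0,0,0.97,-0.328,0.0,0.0,1],
  [0,0,1.006,-0.373,-0.006,0.0,1],
])

```text
time: 1.7
eef_pos: [451.2, -42.8, 241.2]
tcp_rot: [0.931, 0.364, -0.001, 0.001]
contact_force: [1.4, -0.9, 0.9]
finger_gap: 0.002
```

```bash
python3 - <<'E'
from h import *; from station import *
st=read_state(); print(st["time"],st["eef_pos"],st["q"].round(2),st["contact_force"])
for p,a in [((452,-41,82),-47)]: print(p,rows(st,p,a))
p,d=get_image("side"); cv2.imwrite("pics/side1.png",p[:,:,::-1])
E
```

```text
1.7 [451.24187878 -42.81592742 241.19664563] [-0.71 -0.02  0.73  1.82  0.02  1.34 -0.81] [ 1.3876173  -0.90979235  0.88127134]
(452, -41, 82) [ 0.0008  0.0016 -0.0049  0.002  -0.0009  0.1592]
```

View pics/side1.png

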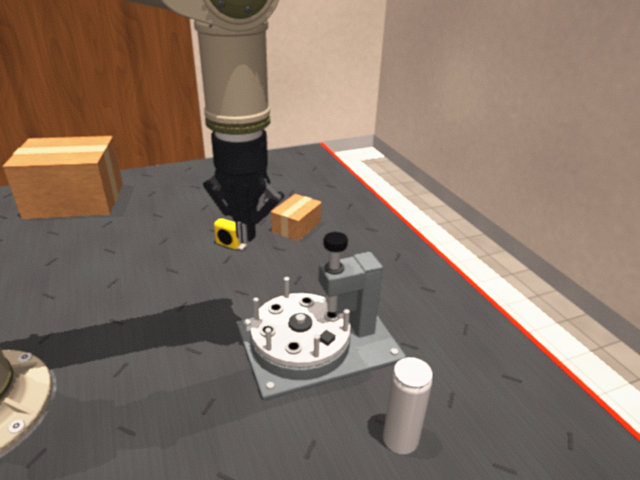

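Emit:
drive_tool([
  [0,0,0,0.002,0,0.035,1],
  [0,0,0,0.002,0,0.07,1],
  [0,0,0,0.002,0,0.1,1],
  [0,0,0,0.002,0,0.12,1],
  [0,0,0,0.002,0,0.14,1],
  [0,0,0,0.002,0,0.15,1],
  [0,0,0,0.002,0,0.157,1],
])

```text
time: 2.45
eef_pos: [452.2, -50.3, 84.0]
tcp_rot: [0.933, 0.36, -0.001, 0.002]
contact_force: [-0.1, 1.0, 0.5]
finger_gap: -0.002
```

```bash
python3 - <<'E'
from h import *; from station import *
st=read_state(); print(st["time"],st["eef_pos"],st["q"].round(2),st["contact_force"])
n=np.array([.731,.682])
for th in [152,148,144,140,136,132,128,124,120,117,114]:
    a=np.radians(th); p=hub+80*np.array([np.cos(a),np.sin(a)])-16*n
    print(th,p.round(1),rows(st,[*p,83],-47))
p,d=get_image("side"); cv2.imwrite("pics/side2.png",crop(p[:,:,::-1],200,150,200,240,2.5))
p,d=get_image("wrist"); cv2.imwrite("pics/wrist2.png",p[:,:,::-1])
E
```

```text
2.45 [452.20862397 -50.25682452  83.96814865] [-0.64  0.19  0.75  2.03 -0.15  0.98 -0.65] [-0.08192534  0.99295737  0.49506145]
152 [452.  -34.7] [ 0.0025  0.0033 -0.0135  0.0103 -0.0117  0.0009]
148 [454.8 -29.8] [ 0.0025  0.0033 -0.0135  0.0156 -0.0134  0.0009]
144 [457.9 -25.2] [ 0.0025  0.0033 -0.0135  0.0211 -0.0148  0.0009]
140 [461.3 -20.8] [ 0.0025  0.0033 -0.0135  0.0266 -0.0157  0.0008]
136 [465.1 -16.6] [ 0.0025  0.0033 -0.0135  0.0321 -0.0163  0.0008]
132 [469.1 -12.8] [ 0.0025  0.0033 -0.0135  0.0377 -0.0164  0.0008]
128 [473.4  -9.2] [ 0.0025  0.0033 -0.0135  0.0433 -0.0162  0.0008]
124 [477.9  -5.9] [ 0.0025  0.0033 -0.0135  0.0488 -0.0156  0.0008]
120 [482.6  -2.9] [ 0.0025  0.0033 -0.0135  0.0543 -0.0146  0.0008]
117 [486.3  -0.9] [ 0.0025  0.0033 -0.0135  0.0584 -0.0136  0.0007]
114 [490.1   0.9] [ 0.0025  0.0033 -0.0135  0.0624 -0.0124  0.0007]
```

View pics/side2.png

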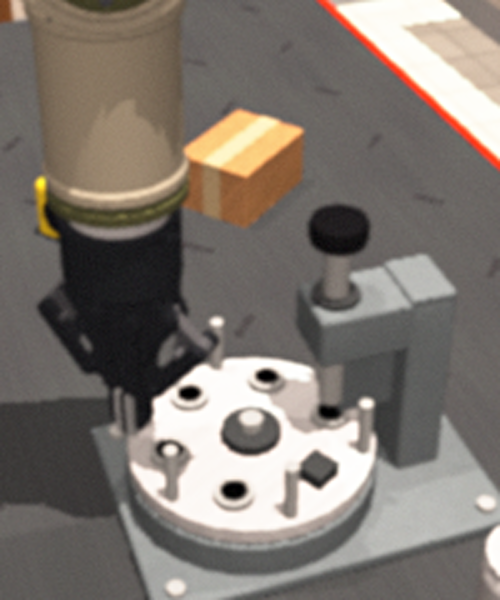

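View pics/wrist2.png

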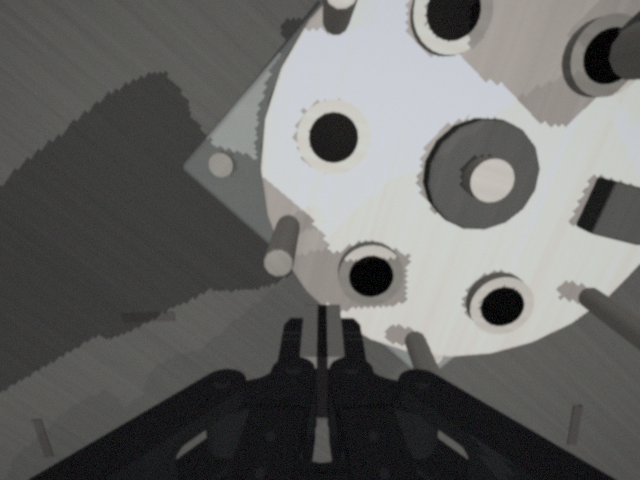

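```bash
python3 - <<'E'
from h import *; from station import *
c=get_calibration("wrist")
p,d=get_image("wrist")
for u,v in [(280,262),(322,320),(322,345),(290,325),(360,330),(230,378),(245,372),(412,376),(180,400),(415,342)]:
    z=d[v,u]; print(u,v,(c["R"].T@(np.array([(u-c["cx"])/c["fx"]*z,(v-c["cy"])/c["fy"]*z,z])-c["t"])).round(1))
print(read_state()["eef_pos"])
E
```

```text
280 262 [468.3 -18.1 100.8]
322 320 [513.1   4.7 225.7]
322 345 [461.3 -42.8 115.1]
290 325 [450.6 -37.2  95.6]
360 330 [467.2 -55.2  99.6]
230 378 [447.  -23.3 134.5]
245 372 [359.2 -69.1  -0.4]
412 376 [478.8 -58.8 133.5]
180 400 [439.1 -15.9 141.9]
415 342 [467.2 -92.9  66.7]
[452.73988696 -50.39922347  84.91003055]
```

Emit:
drive_tool([
  [0,0,-0.01,0.003,-0.006,0.001,1],
  [0,0,-0.01,0.006,-0.012,0.001,1],
  [0,0,-0.01,0.01,-0.0125,0.001,1],
  [0,0,-0.01,0.013,-0.013,0.001,1],
  [0,0,-0.01,0.016,-0.0135,0.001,1],
  [0,0,-0.01,0.019,-0.014,0.001,1],
  [0,0,-0.01,0.022,-0.015,0.001,1],
  [0,0,-0.01,0.025,-0.0155,0.001,1],
])

```text
time: 3.4
eef_pos: [460.0, -22.7, 83.6]
tcp_rot: [0.931, 0.364, -0.002, 0.002]
contact_force: [-4.8, -2.7, 3.1]
finger_gap: -0.001
```

```bash
python3 - <<'E'
from h import *; from station import *
p,d=get_image("wrist"); cv2.imwrite("pics/wrist3.png",p[:,:,::-1])
st=read_state(); print(st["time"],st["eef_pos"],st["q"].round(2),st["contact_force"])
n=np.array([.731,.682])
for th in [144,140,136,132,128,124,120,117,114,111]:
    a=np.radians(th); p=hub+80*np.array([np.cos(a),np.sin(a)])-16*n
    print(th,p.round(1),rows(st,[*p,83],-47))
E
```

```text
3.45 [460.3849129  -22.20846988  83.57102753] [-0.68  0.2   0.73  2.02 -0.15  0.98 -0.7 ] [-3.8955909  -0.58701982  2.207243  ]
144 [457.9 -25.2] [ 0.0023  0.004  -0.0041 -0.0039  0.0005  0.0006]
140 [461.3 -20.8] [ 0.0023  0.004  -0.0041  0.0017 -0.0004  0.0006]
136 [465.1 -16.6] [ 0.0023  0.004  -0.0041  0.0072 -0.0009  0.0005]
132 [469.1 -12.8] [ 0.0023  0.004  -0.0041  0.0128 -0.001   0.0005]
128 [473.4  -9.2] [ 0.0023  0.004  -0.0041  0.0184 -0.0008  0.0005]
124 [477.9  -5.9] [ 0.0023  0.004  -0.0041  0.0239 -0.0001  0.0005]
120 [482.6  -2.9] [ 0.0023  0.004  -0.0041  0.0294  0.0009  0.0005]
117 [486.3  -0.9] [ 0.0023  0.004  -0.0041  0.0335  0.002   0.0004]
114 [490.1   0.9] [ 0.0023  0.004  -0.0041  0.0375  0.0032  0.0004]
111 [493.9   2.5] [ 0.0023  0.004  -0.0041  0.0414  0.0047  0.0004]
```

View pics/wrist3.png

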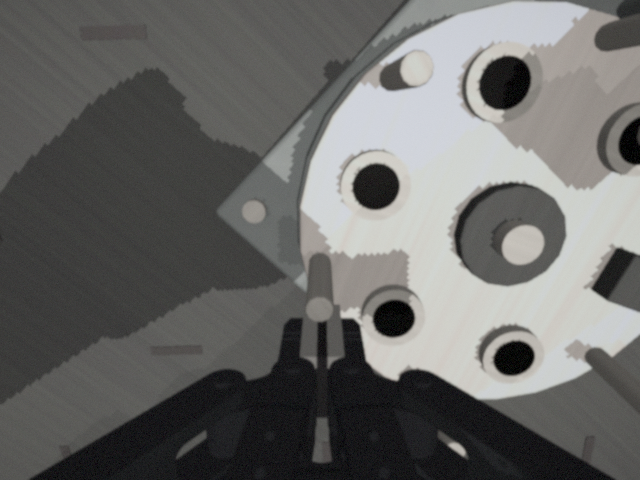

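Emit:
drive_tool([
  [0,0,0,0.003,-0.0005,0,1],
  [0,0,0,0.006,-0.001,0,1],
  [0,0,0,0.009,-0.001,0,1],
  [0,0,0,0.012,-0.001,0,1],
  [0,0,0,0.015,-0.001,0,1],
  [0,0,0,0.018,-0.001,0,1],
  [0,0,0,0.021,-0.0005,0,1],
  [0,0,0,0.024,0,0,1],
])

```text
time: 4.25
eef_pos: [478.5, -5.6, 83.5]
tcp_rot: [0.931, 0.365, -0.001, 0.002]
contact_force: [-2.9, 0.1, -0.6]
finger_gap: -0.002
```

```bash
python3 - <<'E'
from h import *; from station import *
p,d=get_image("wrist"); cv2.imwrite("pics/wrist4.png",p[:,:,::-1])
st=read_state(); print(st["time"],st["eef_pos"],st["contact_force"])
n=np.array([.731,.682])
for th in [128,124,120,117,114,111]:
    a=np.radians(th); p=hub+80*np.array([np.cos(a),np.sin(a)])-16*n
    print(th,p.round(1),rows(st,[*p,83],-47))
E
```

```text
4.3 [479.02539556  -5.28967807  83.63491575] [-0.58361109 -0.53197755 -0.74782126]
128 [473.4  -9.2] [ 0.0031  0.003  -0.0034 -0.0068 -0.001   0.0007]
124 [477.9  -5.9] [ 0.0031  0.003  -0.0034 -0.0013 -0.0003  0.0006]
120 [482.6  -2.9] [ 0.0031  0.003  -0.0034  0.0042  0.0007  0.0006]
117 [486.3  -0.9] [ 0.0031  0.003  -0.0034  0.0083  0.0017  0.0006]
114 [490.1   0.9] [ 0.0031  0.003  -0.0034  0.0123  0.003   0.0006]
111 [493.9   2.5] [ 0.0031  0.003  -0.0034  0.0162  0.0044  0.0006]
```

View pics/wrist4.png

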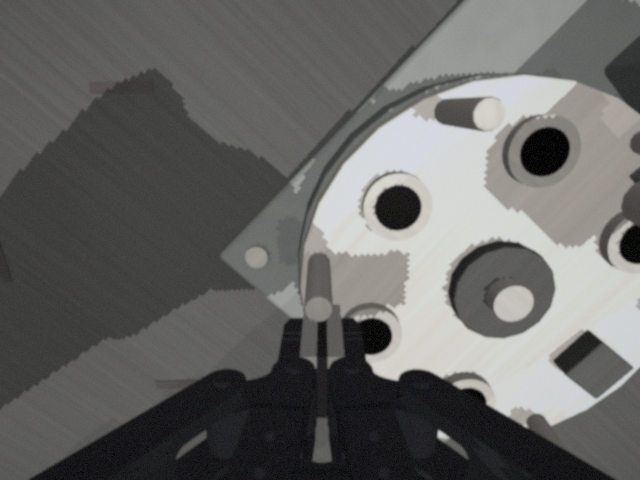

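Centred on the peg, which is at about 123°. I'll go on slowly until it springs away.

Emit:
drive_tool([
  [0,0,0,0.002,0.0,0,1],
  [0,0,0,0.004,0.0005,0,1],
  [0,0,0,0.006,0.001,0,1],
  [0,0,0,0.008,0.0015,0,1],
  [0,0,0,0.01,0.002,0,1],
  [0,0,0,0.01,0.002,0,1],
  [0,0,0,0.01,0.002,0,1],
])

```text
time: 5.0
eef_pos: [488.0, 0.0, 83.7]
tcp_rot: [0.931, 0.365, -0.001, 0.002]
contact_force: [0.3, -0.3, -0.0]
finger_gap: -0.002
```

```bash
python3 - <<'E'
from h import *; from station import *
p,d=get_image("wrist"); cv2.imwrite("pics/wrist5.png",p[:,:,::-1])
st=read_state(); print(st["time"],st["eef_pos"],st["contact_force"])
E
```

```text
5.05 [ 4.87900883e+02 -2.34215962e-02  8.37079677e+01] [-0.16385885 -0.61291974 -0.17244597]
```

View pics/wrist5.png

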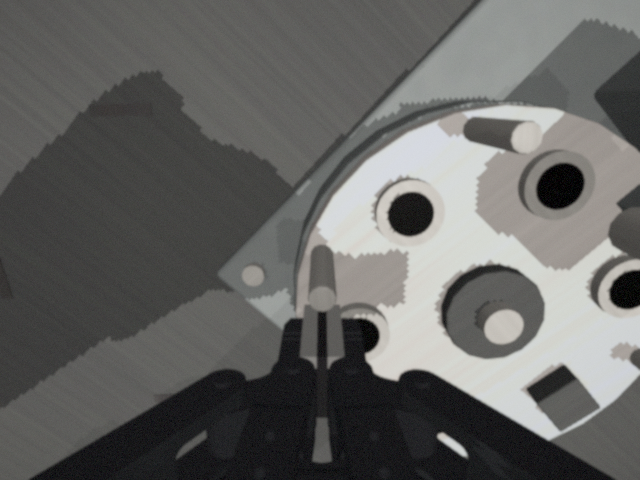

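Emit:
drive_tool([
  [0,0,0,0.001,0.0003,0,1],
  [0,0,0,0.002,0.0006,0,1],
  [0,0,0,0.003,0.0009,0,1],
  [0,0,0,0.004,0.0012,0,1],
  [0,0,0,0.004,0.0012,0,1],
  [0,0,0,0.004,0.0012,0,1],
])

```text
time: 5.65
eef_pos: [491.6, 1.8, 83.7]
tcp_rot: [0.931, 0.365, -0.001, 0.002]
contact_force: [0.1, 0.2, 0.0]
finger_gap: 0.001
```

```bash
python3 - <<'E'
from h import *; from station import *
p,d=get_image("wrist"); cv2.imwrite("pics/wrist6.png",p[:,:,::-1])
st=read_state(); print(st["time"],st["eef_pos"],st["contact_force"])
E
```

```text
5.7 [491.58232633   1.82163585  83.65690301] [1.1089324  0.07983143 0.08465985]
```

View pics/wrist6.png

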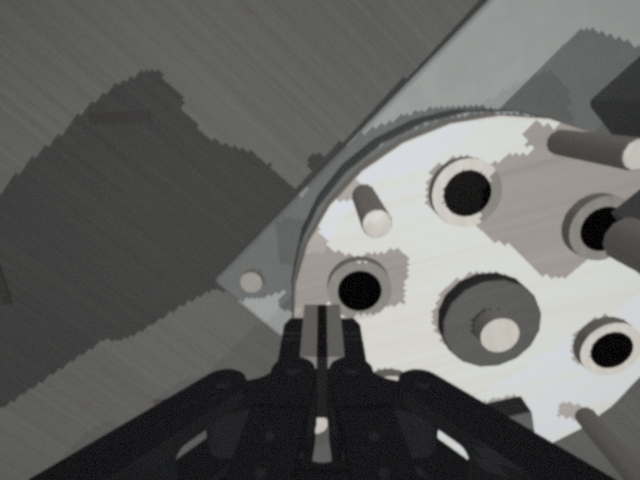

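```bash
python3 - <<'E'
from h import *; from station import *
st=read_state()
for p in [(491.6,1.8,125),(451,-44,125),(451,-44,84)]: print(rows(st,p,-47))
E
```

```text
[ 0.0033  0.0029 -0.0035 -0.0001  0.0002 -0.0413]
[ 0.0033  0.0029 -0.0035 -0.061   0.0062 -0.0411]
[ 0.0033  0.0029 -0.0035 -0.0609  0.006  -0.0001]
```

Emit:
drive_tool([
  [0,0,0,0,0,-0.02,1],
  [0,0,0,0,0,-0.042,1],
  [0,0,0,0,0,-0.042,1],
  [0,0,0,-0.03,0.003,-0.042,1],
  [0,0,0,-0.061,0.006,-0.042,1],
  [0,0,0,-0.061,0.006,-0.042,1],
])

```text
time: 6.3
eef_pos: [448.3, -47.0, 125.2]
tcp_rot: [0.932, 0.363, -0.001, 0.002]
contact_force: [0.1, -0.4, -0.4]
finger_gap: -0.002
```

```bash
python3 - <<'E'
from h import *; from station import *
p,d=get_image("side"); cv2.imwrite("pics/side7.png",crop(p[:,:,::-1],200,150,200,240,2.5))
p,d=get_image("top"); cv2.imwrite("pics/top7.png",crop(p[:,:,::-1],310,190,110,130,4.6)[:600])
st=read_state(); print(st["time"],st["eef_pos"],st["contact_force"])
for p in [(451,-44,84)]: print(rows(st,p,-47))
E
```

```text
6.4 [450.55067476 -43.99403708 125.63228066] [0.40179973 0.10429318 0.24718174]
[ 0.0026  0.0021 -0.0047  0.0004  0.0002  0.0416]
```

View pics/side7.png

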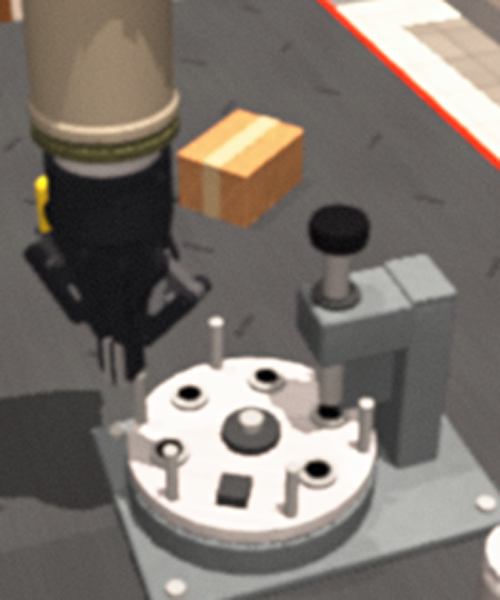

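View pics/top7.png

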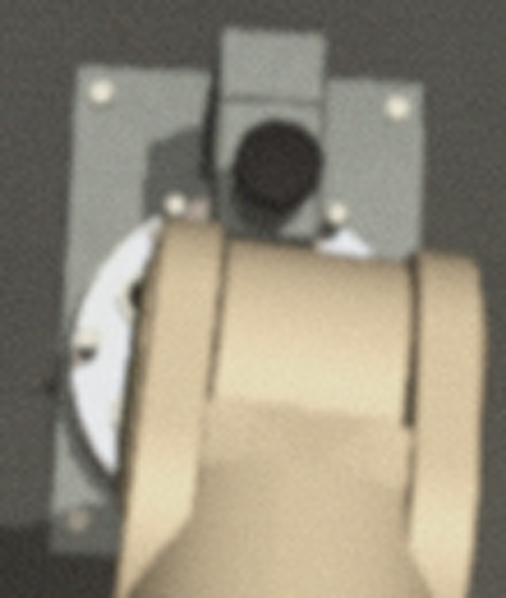

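Emit:
drive_tool([
  [0,0,-0.005,0,0,0.015,1],
  [0,0,-0.005,0,0,0.03,1],
  [0,0,-0.005,0,0,0.042,1],
  [0,0,-0.005,0,0,0.042,1],
])

```text
time: 6.8
eef_pos: [449.7, -43.6, 82.0]
tcp_rot: [0.93, 0.367, -0.002, 0.002]
contact_force: [-0.5, 0.8, 0.6]
finger_gap: 0.001
```

```bash
python3 - <<'E'
from h import *; from station import *
st=read_state(); print(st["time"],st["eef_pos"],st["contact_force"])
n=np.array([.731,.682])
for th in [152,148,144,140,136]:
    a=np.radians(th); p=hub+80*np.array([np.cos(a),np.sin(a)])-16*n
    print(th,p.round(1),rows(st,[*p,83],-47))
E
```

```text
6.8 [449.68305507 -43.62439595  82.0201442 ] [-0.50702426  0.77807066  0.56197939]
152 [452.  -34.7] [ 0.0013  0.005   0.0012  0.0078 -0.005  -0.001 ]
148 [454.8 -29.8] [ 0.0013  0.005   0.0012  0.0131 -0.0066 -0.0011]
144 [457.9 -25.2] [ 0.0013  0.005   0.0012  0.0186 -0.0079 -0.0011]
140 [461.3 -20.8] [ 0.0013  0.005   0.0012  0.0241 -0.0087 -0.0011]
136 [465.1 -16.6] [ 0.0013  0.005   0.0012  0.0297 -0.0092 -0.0011]
```

Emit:
drive_tool([
  [0,0,0,0.004,-0.003,-0.001,1],
  [0,0,0,0.008,-0.005,-0.001,1],
  [0,0,0,0.011,-0.006,-0.001,1],
  [0,0,0,0.014,-0.007,-0.001,1],
  [0,0,0,0.017,-0.0075,-0.001,1],
  [0,0,0,0.02,-0.008,-0.001,1],
  [0,0,0,0.023,-0.0085,-0.001,1],
  [0,0,0,0.026,-0.009,-0.001,1],
])

```text
time: 7.6
eef_pos: [461.7, -19.6, 82.7]
tcp_rot: [0.93, 0.367, -0.003, 0.001]
contact_force: [-4.3, -1.3, 3.4]
finger_gap: -0.003
```

```bash
python3 - <<'E'
from h import *; from station import *
st=read_state(); print(st["time"],st["eef_pos"],st["contact_force"])
n=np.array([.731,.682])
for th in [140,136,132,128,124,120]:
    a=np.radians(th); p=hub+80*np.array([np.cos(a),np.sin(a)])-16*n
    print(th,p.round(1),rows(st,[*p,83],-47))
E
```

```text
7.6 [461.67666225 -19.6251999   82.7253684 ] [-4.28323782 -1.32778335  3.38503452]
140 [461.3 -20.8] [ 0.0001  0.0066  0.0005 -0.0011  0.0006 -0.0003]
136 [465.1 -16.6] [ 0.0001  0.0066  0.0005  0.0045  0.0001 -0.0003]
132 [469.1 -12.8] [ 0.0001  0.0066  0.0005  0.0101  0.     -0.0003]
128 [473.4  -9.2] [ 0.0001  0.0066  0.0005  0.0157  0.0003 -0.0004]
124 [477.9  -5.9] [ 0.0001  0.0066  0.0005  0.0212  0.001  -0.0004]
120 [482.6  -2.9] [ 0.0001  0.0066  0.0005  0.0267  0.0021 -0.0004]
```

Emit:
drive_tool([
  [0,0,0,0.003,0,0,1],
  [0,0,0,0.006,0,0,1],
  [0,0,0,0.009,0,0,1],
  [0,0,0,0.012,0,0,1],
  [0,0,0,0.015,0.0,0,1],
  [0,0,0,0.018,0.0005,0,1],
  [0,0,0,0.021,0.001,0,1],
  [0,0,0,0.023,0.0015,0,1],
])

```text
time: 8.4
eef_pos: [480.2, -4.7, 82.7]
tcp_rot: [0.93, 0.367, -0.003, 0.001]
contact_force: [-2.5, 0.5, -0.2]
finger_gap: -0.001
```

```bash
python3 - <<'E'
from h import *; from station import *
st=read_state(); print(st["time"],st["eef_pos"],st["contact_force"])
n=np.array([.731,.682])
for th in [124,120,117,114,112]:
    a=np.radians(th); p=hub+80*np.array([np.cos(a),np.sin(a)])-16*n
    print(th,p.round(1),rows(st,[*p,83],-47))
E
```

```text
8.4 [480.19236391  -4.71828538  82.71807411] [-2.52259936  0.54490342 -0.24118389]
124 [477.9  -5.9] [ 0.0006  0.0059  0.0008 -0.0025 -0.0007 -0.0003]
120 [482.6  -2.9] [ 0.0006  0.0059  0.0008  0.003   0.0003 -0.0003]
117 [486.3  -0.9] [ 0.0006  0.0059  0.0008  0.007   0.0014 -0.0003]
114 [490.1   0.9] [ 0.0006  0.0059  0.0008  0.011   0.0027 -0.0003]
112 [492.6   2. ] [ 0.0006  0.0059  0.0008  0.0137  0.0036 -0.0004]
```

Emit:
drive_tool([
  [0,0,0,0.002,0,0,1],
  [0,0,0,0.004,0.0005,0,1],
  [0,0,0,0.006,0.001,0,1],
  [0,0,0,0.008,0.0015,0,1],
  [0,0,0,0.0095,0.002,0,1],
  [0,0,0,0.011,0.0025,0,1],
  [0,0,0,0.0125,0.003,0,1],
  [0,0,0,0.0125,0.003,0,1],
])

```text
time: 9.2
eef_pos: [491.7, 1.8, 82.7]
tcp_rot: [0.93, 0.367, -0.002, 0.001]
contact_force: [-0.0, 0.2, 0.6]
finger_gap: 0.0
```

```bash
python3 - <<'E'
from h import *; from station import *
p,d=get_image("wrist"); cv2.imwrite("pics/wrist8.png",p[:,:,::-1])
st=read_state(); print(st["time"],st["eef_pos"],st["contact_force"])
E
```

```text
9.25 [491.50350254   1.65898254  82.68206823] [-0.09304663 -0.44567651  0.01202682]
```

View pics/wrist8.png

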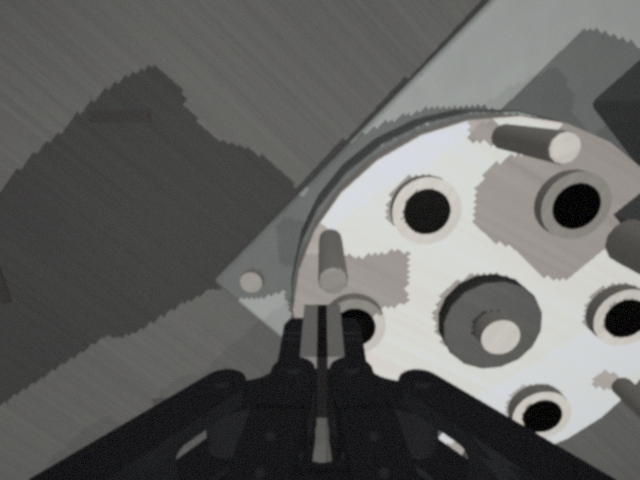

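Leaving on its own spring; hold still, then rise.

Emit:
drive_tool([
  [0,0,0,0,0,0,1],
  [0,0,0,0,0,0,1],
  [0,0,0,0,0,0,1],
  [0,0,0,0,0,0,1],
  [0,0,0,0,0,0,1],
])

```text
time: 9.75
eef_pos: [491.5, 1.6, 82.7]
tcp_rot: [0.93, 0.367, -0.003, 0.001]
contact_force: [-0.7, -0.6, -0.2]
finger_gap: -0.001
```

```bash
python3 - <<'E'
from h import *; from station import *
p,d=get_image("wrist"); cv2.imwrite("pics/wrist9.png",p[:,:,::-1])
st=read_state(); print(st["time"],st["eef_pos"],st["contact_force"])
E
```

```text
9.8 [491.48903647   1.6534376   82.68540689] [0.01028933 0.25567918 0.35763771]
```

View pics/wrist9.png

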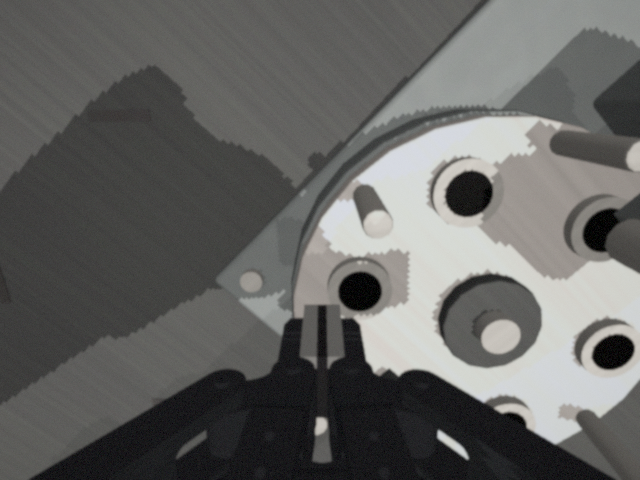

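Emit:
drive_tool([
  [0,0,0,0,0,-0.02,1],
  [0,0,0,0,0,-0.06,1],
  [0,0,0,0,0,-0.105,1],
  [0,0,0,0,0,-0.15,1],
  [0,0,0,0,0,-0.18,1],
  [0,0,0,0,0,-0.18,1],
])

```text
time: 10.4
eef_pos: [494.3, 2.4, 267.1]
tcp_rot: [0.93, 0.367, 0.001, 0.002]
contact_force: [-0.5, -0.3, -0.6]
finger_gap: -0.007
```

```bash
python3 - <<'E'
from h import *; from station import *
p,d=get_image("side"); cv2.imwrite("pics/side10.png",crop(p[:,:,::-1],200,150,200,240,2.5))
st=read_state(); print(st["time"],st["eef_pos"],st["contact_force"])
for p in [(594,-63,262),(594,-63,240)]: print(rows(st,p,-47))
E
```

```text
10.45 [493.30039563   2.49138611 264.61904596] [-0.11212116  0.80297163 -0.6263086 ]
[0.0025 0.0019 0.001  0.0289 0.1166 0.0029]
[0.0025 0.0019 0.001  0.0289 0.1165 0.0249]
```

View pics/side10.png

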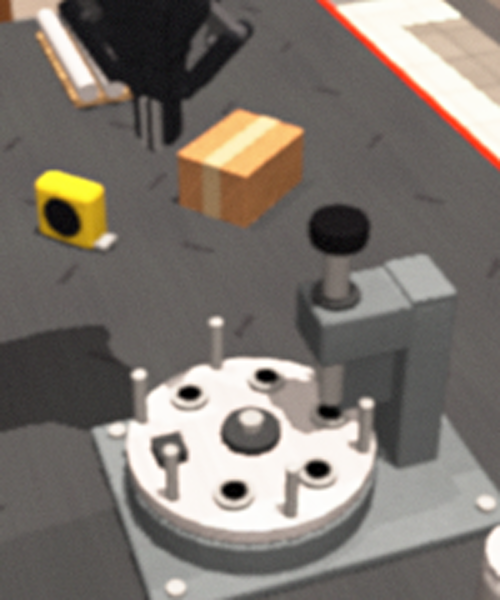

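Emit:
drive_tool([
  [0,0,0,0.01,0.04,0,1],
  [0,0,0,0.02,0.08,0,1],
  [0,0,0,0.027,0.11,0.0,1],
  [0,0,0,0.029,0.1165,0.003,1],
  [0,0,0,0.029,0.1165,0.01,1],
  [0,0,0,0.029,0.1165,0.015,1],
  [0,0,0,0.029,0.1165,0.015,1],
])

```text
time: 11.15
eef_pos: [592.8, -61.7, 248.6]
tcp_rot: [0.93, 0.367, -0.001, 0.001]
contact_force: [-0.7, 1.0, -0.7]
finger_gap: -0.001
```

```bash
python3 - <<'E'
from h import *; from station import *
st=read_state(); print(st["time"],st["eef_pos"],st["contact_force"])
for p in [(594,-63,231)]: print(rows(st,p,-47))
c=get_calibration("wrist")
p,d=get_image("wrist"); cv2.imwrite("pics/wrist11.png",p[:,:,::-1])
p,d=get_image("side"); cv2.imwrite("pics/side11.png",crop(p[:,:,::-1],200,150,200,240,2.5))
E
```

```text
11.15 [592.78167026 -61.69794569 248.59705632] [-0.72945581  1.00785104 -0.66172806]
[0.0002 0.0027 0.002  0.     0.0018 0.0176]
```

View pics/wrist11.png

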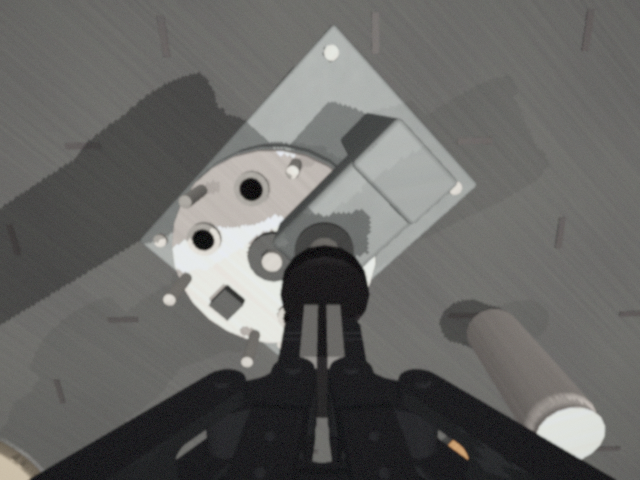

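View pics/side11.png

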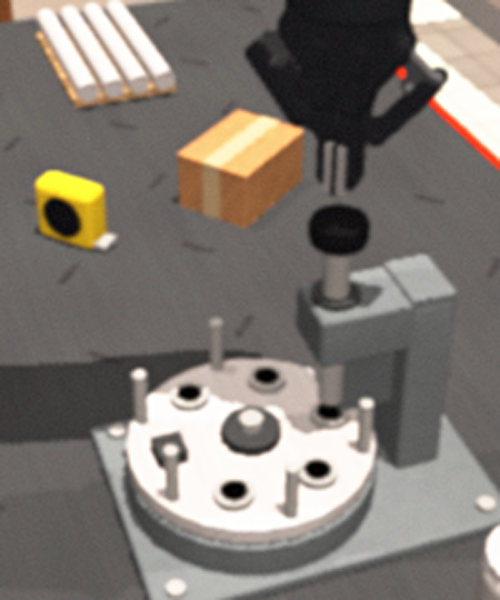

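Emit:
drive_tool([
  [0,0,0,0,0.001,0.01,1],
  [0,0,0,0,0.0015,0.016,1],
  [0,0,0,0,0.0015,0.02,1],
  [0,0,0,0,0.0015,0.023,1],
  [0,0,0,0,0.0015,0.027,1],
  [0,0,0,0,0.0015,0.031,1],
  [0,0,0,0,0.0015,0.035,1],
  [0,0,0,0,0.0015,0.035,1],
])

```text
time: 12.05
eef_pos: [594.5, -62.9, 214.5]
tcp_rot: [0.93, 0.368, -0.0, 0.001]
contact_force: [-2.1, 1.3, 3.7]
finger_gap: -0.0
```

Emit:
drive_tool([
  [0,0,0,0,0,0.003,1],
  [0,0,0,0,0,0.006,1],
  [0,0,0,0,0,0.008,1],
  [0,0,0,0,0,0.009,1],
  [0,0,0,0,0,0.01,1],
  [0,0,0,0,0,0.01,1],
])

```text
time: 12.65
eef_pos: [594.6, -63.0, 204.5]
tcp_rot: [0.93, 0.368, -0.0, 0.001]
contact_force: [-1.3, 0.3, 4.7]
finger_gap: 0.003
```

Emit:
drive_tool([
  [0,0,0,0,0,0.001,1],
  [0,0,0,0,0,0.002,1],
  [0,0,0,0,0,0.0025,1],
  [0,0,0,0,0,0.0025,1],
])

```text
time: 13.05
eef_pos: [594.7, -63.0, 202.4]
tcp_rot: [0.93, 0.368, -0.0, 0.001]
contact_force: [-2.9, 0.8, 7.4]
finger_gap: -0.004
```

Emit:
drive_tool([
  [0,0,0,0,0,0.0005,1],
  [0,0,0,0,0,0.001,1],
  [0,0,0,0,0,0.001,1],
  [0,0,0,0,0,0.001,1],
])

```text
time: 13.45
eef_pos: [594.7, -63.0, 202.0]
tcp_rot: [0.93, 0.368, 0.0, 0.001]
contact_force: [-3.7, 1.2, 9.3]
finger_gap: -0.003
```

Emit:
drive_tool([
  [0,0,0,0,0,0.001,1],
  [0,0,0,0,0,0.0015,1],
  [0,0,0,0,0,0.002,1],
  [0,0,0,0,0,0.002,1],
])

```text
time: 13.85
eef_pos: [594.7, -63.0, 201.0]
tcp_rot: [0.93, 0.368, 0.001, 0.001]
contact_force: [-4.9, 2.5, 12.3]
finger_gap: 0.001
```

Emit:
drive_tool([
  [0,0,0,0,0,0.001,1],
  [0,0,0,0,0,0.0018,1],
  [0,0,0,0,0,0.0025,1],
  [0,0,0,0,0,0.003,1],
  [0,0,0,0,0,0.003,1],
])

```text
time: 14.35
eef_pos: [594.8, -63.0, 199.7]
tcp_rot: [0.93, 0.368, 0.001, 0.001]
contact_force: [-7.9, 2.5, 18.3]
finger_gap: 0.003
```

```bash
python3 - <<'E'
from h import *; from station import *
st=read_state(); print(st["time"],st["eef_pos"],st["contact_force"],rows(st,[594.7,-63,195],-47))
E
```

```text
14.35 [594.78942461 -63.0482238  199.71818056] [-7.8503293   2.54855178 18.3354732 ] [ 0.0021 -0.0021  0.0023 -0.     -0.0001  0.0047]
```

Emit:
drive_tool([
  [0,0,0,0,0,0.0017,1],
  [0,0,0,0,0,0.0017,1],
  [0,0,0,0,0,0.0017,1],
  [0,0,0,0,0,0.0017,1],
  [0,0,0,0,0,0.0017,1],
])

```text
time: 14.85
eef_pos: [594.8, -63.0, 199.7]
tcp_rot: [0.93, 0.368, 0.002, 0.0]
contact_force: [-8.2, 2.4, 17.8]
finger_gap: -0.0
```

Emit:
drive_tool([
  [0,0,0,0,0,0.0017,1],
  [0,0,0,0,0,0.0017,1],
  [0,0,0,0,0,0.0017,1],
  [0,0,0,0,0,0.0017,1],
  [0,0,0,0,0,0.0017,1],
  [0,0,0,0,0,0.0017,1],
  [0,0,0,0,0,0.0017,1],
  [0,0,0,0,0,0.0017,1],
])

```text
time: 15.65
eef_pos: [594.8, -63.0, 199.7]
tcp_rot: [0.93, 0.368, 0.003, 0.0]
contact_force: [-8.3, 1.7, 17.8]
finger_gap: 0.0
```

Held 1.3 s at about 18 N. Now up gently, letting the ram follow.

Emit:
drive_tool([
  [0,0,0,0,0,-0.003,1],
  [0,0,0,0,0,-0.008,1],
  [0,0,0,0,0,-0.014,1],
  [0,0,0,0,0,-0.02,1],
  [0,0,0,0,0,-0.026,1],
  [0,0,0,0,0,-0.034,1],
  [0,0,0,0,0,-0.055,1],
  [0,0,0,0,0,-0.08,1],
])

```text
time: 16.45
eef_pos: [593.7, -63.3, 279.5]
tcp_rot: [0.93, 0.367, 0.001, -0.0]
contact_force: [0.9, 0.1, -0.1]
finger_gap: -0.003
```

```bash
python3 - <<'E'
from h import *; from station import *
st=read_state(); print(st["time"],st["eef_pos"],st["contact_force"],rows(st,[470,130,300],-47))
E
```

```text
16.45 [593.74019874 -63.29157347 279.53971011] [ 0.9332419   0.11918395 -0.14178709] [ 0.0007 -0.0027  0.0019  0.0418 -0.2257 -0.0205]
```

Emit:
drive_tool([
  [0,0,0,0.007,-0.035,-0.02,1],
  [0,0,0,0.015,-0.08,-0.02,1],
  [0,0,0,0.023,-0.125,-0.02,1],
  [0,0,0,0.03,-0.17,-0.02,1],
  [0,0,0,0.038,-0.21,-0.02,1],
  [0,0,0,0.042,-0.226,-0.02,1],
  [0,0,0,0.042,-0.226,-0.02,1],
  [0,0,0,0.042,-0.226,-0.02,1],
])

```text
time: 17.25
eef_pos: [470.1, 129.8, 299.6]
tcp_rot: [0.93, 0.367, 0.001, 0.0]
contact_force: [0.3, -0.5, 0.8]
finger_gap: 0.001
```

```bash
python3 - <<'E'
from h import *; from station import *
p,d=get_image("side"); cv2.imwrite("pics/side12.png",p[:,:,::-1])
p,d=get_image("top"); cv2.imwrite("pics/top12.png",crop(p[:,:,::-1],310,190,110,130,4.6)[:600])
c=get_calibration("top"); u,v=370,225; z=d[v,u]; print((c["R"].T@(np.array([(u-c["cx"])/c["fx"]*z,(v-c["cy"])/c["fy"]*z,z])-c["t"])).round(1))
st=read_state(); print(st["time"],st["eef_pos"],st["contact_force"],abs(st["dq"]).max())
E
```

```text
[594.2 -61.7 225.5]
17.35 [470.5543086  128.73299872 299.56747344] [ 1.19719498  0.80621    -0.57562273] 0.008276459748024769
```

View pics/side12.png

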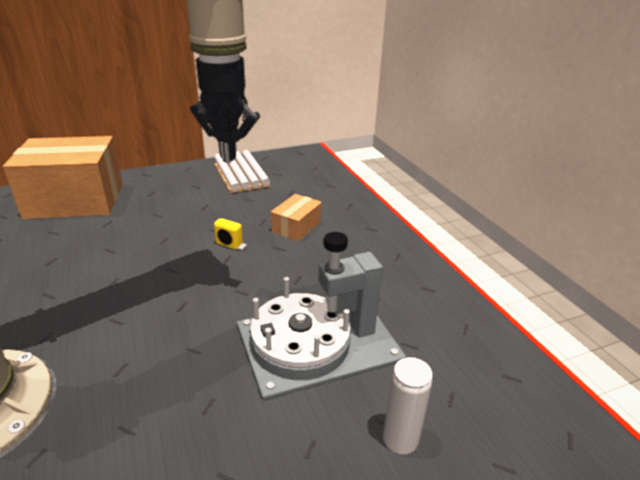

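View pics/top12.png

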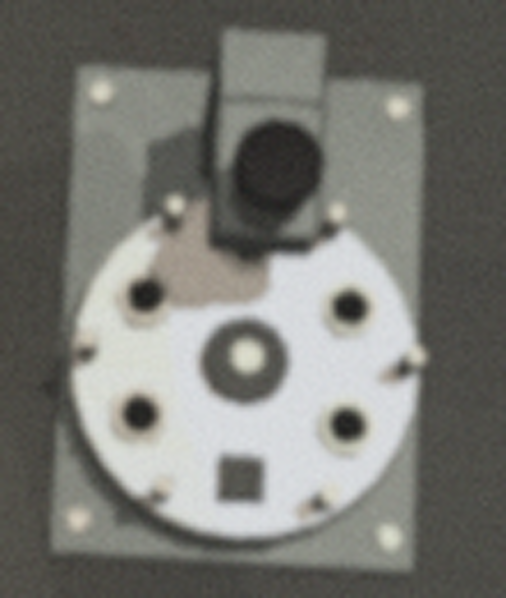

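The pictures show the block straight across from the ram at crop pixel (240,479). The knob is back up (same pixel as before), the bystanders have not moved, and the arm is clear. Handing in.

```bash
python3 - <<'E'
from station import *
print(sign_off())
E
```

```text
the job is handed in; nothing more can be done
None
```

The third die is under the ram, the ram has been pressed and released, and I handed the job in at about 17 s of the 67 s allowed.

- **Turret:** Die 1 was under the ram at the start, so I pushed a peg clockwise twice with closed fingers. Contact readings were about 6 N at most, taken at the end of each move. Each time I stopped while the turret sprang the last part by itself. In the final top picture the square block is straight across the hub from the ram. The pegs are back in the same places as at the start, so nothing went past.
- **Press:** The knob met the anvil about 25 mm down. I held it at 17.8–18.3 N vertically for about 1.3 s, then let the ram rise with the finger.
- **Sideways force:** About 8 N of sideways force also showed on the tool while pressing. The total was about 20 N, below the 27 N limit.
- **Last checks:** The knob is back at its starting pixel. Depth put its top at 225.5 mm, against 227.1 mm at the start and 228 mm stated; I took the difference as depth noise. Tape measure, can and carton look unmoved in the side picture, and the arm stands clear and still. No check failed.

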